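Find the empty bay of the breaker test fixture and push its cover open

ROBOT

A 6-joint arm with a two-finger parallel gripper is mounted at the origin on the work surface. World frame = base frame: x ahead of the robot, y to its left, z up, the work surface at z = 0. Lengths are in m, angles in rad, forces in N, time in s.
With the tool pointing down it reaches from about 0.425 to 0.925 m from the base axis. Payload 12.5 kg.
Tool frame: the origin (TCP) lies at the very end of the fingers, on their centre line; the grasp point (between the pads) lies 19 mm behind it; z points along the fingers, y is the direction in which the jaws open and shut (so a half turn about z gives the same grasp; the last joint's range is limited). The gripper opens to 85 mm and grips with 20 to 120 N. Pads are 22 mm wide; open, the fingers measure 114 mm over their backs; the gripper's body (76 mm by 85 mm) begins 54 mm behind the grasp point. The pads swing forward as they close: fully open they stand 13 mm farther back than shut.
Start: joints at [1.195, 0.491, 1.559, -0, 1.092, -0.106], TCP at [0.167, 0.602, 0.231] pointing down, gripper open.
Joint ranges: [-3.1, 3.1], [-0.84, 2.19], [0.05, 2.79], [-1.13, 4.28], [0.06, 2.93], [-2.69, 2.69]. Speed limits (rad/s): [2.22, 2.22, 2.79, 3.14, 3.14, 3.14].

INTERFACE

Orientations are given as a unit quaternion [x, y, z, w].
In Python, from rig import manip gives the robot as it stands. The module is installed in compiled form; this text tells all that it offers.
- The arm moves only by the shell command python3 -m crank 'ROWS'. ROWS is JSON, a list of rows, each a list of 7 numbers: the closure, from 0 (fully open) to 1 (shut), then the shift along the tool's x, y, z in m, then the turn, a rotation vector about the tool's x, y, z in rad. In form: [[fingers, dx, dy, dz, wx, wy, wz], ...]. A call has 1 to 8 rows; each row is the pose to reach, as a shift and turn from the pose measured when the call began, along the tool's axes at that moment; what a row does not reach only later rows make up. A row lasts 1/8 s, in which the tool goes at most 62.5 mm and 10.7 degrees, less where a joint would pass 70% of its speed; a pose out of reach is approached as far as the arm can. A call with a gripper value outside its range is refused whole. The fingers move at their own pace and stop on an object; the grip force is fixed at half the most. Time passes only in rows, so rows that repeat a pose let the fingers close. It gives the time, the measured TCP pose, the force and the opening at its end, in the units of the state.
- manip.sense(): the state, without advancing time (a new reading comes with each control period).
- manip.capture(name): name is "scene" or "side" or "wrist"; returns a dict with "image" (384x512x3 uint8, blue, green, red), "depth" (384x512 float32, m along the optical axis (not along the pixel's ray), 0 where there is no reading), "camera_matrix" (3x3 intrinsics, pixels), "R" (3x3) and "t" (3): a world point X has camera coordinates R X + t; the wrist camera has in their place "mount" (4x4, takes a point from camera to tool coordinates, whose origin is the TCP and whose axes are the flange's). Camera axes: x right, y down, z forward; pixel columns grow to the right and rows downward; lengths in m; the calibration is good to about 2 mm. A picture is of the moment at which its call begins: read the wrist's pose just before it.
- manip.close_job(): hands the job in, once; it reports no verdict.
Trained networks look in a picture, given as the dict that the camera call returned (one of the last four; its "shot" number tells which), for a name from the list of things; names that differ only in an ending like _2 or _b are one class to them, and where a whole thing is asked for, a point or a joint stands for the part that bears it (a point fixed in the world has none). Each returns a list of dicts, best first, with "conf" (0 to 1); they miss things now and then, are a little off and sometimes report something else, mostly with a low value. They report only what shows in the picture. A call takes as long as a camera call.
- manip.recognise(picture, thing): "at" ([x, y, z] in m, in world coordinates, good to about 4 mm: the middle of the surface that is visible of it).
- manip.cut_out(picture, thing): "pixels" (384x512 bool, what is visible of it).
- manip.tip_of(picture, thing): "at" ([x, y, z] in m, in world coordinates, good to about 4 mm: a listed point, or the origin of a listed thing).
The state is a dict: "t": time; "joint_pos": joint angles; "qvel": joint speeds; "effort": joint torques, N m; "tcp_pos": TCP position; "ee_rot": TCP orientation; "force": force on the tool from outside, world axes, zero at the start; "wrist_torque": the same for the moment, N m; "opening": finger opening in m.
Only numpy, scipy, OpenCV 4.12 (cv2) and the standard library are available. Lean on these libraries where they do the work, as an engineer would, in place of code of your own. Each camera call takes 0.05 s, during which the arm holds its last target.

TASK

Three of the four covers on the grey test fixture have a breaker right beneath them and stand firm; the bay under the fourth is empty. With the fingertips, gently press the black spots on the covers in turn until you find the cover that rocks, then push that one down into its bay until it is fully open, leave it open and withdraw. Only press: do not raise a cover's robot-side end, and leave the parts standing on and around the fixture where they are.

Things in the scene. Friction and masses are not known exactly. Their poses are not given: they have to be found in the camera images.
- fixture: grey steel test fixture, fixed, 189 deep, 436 wide, 85 mm tall; four identical aluminium covers in a row, flush with its flat top. Origin: on the table below the middle of the row; x away from the robot, y along the row to the left, z up. Solid front edge x -77 to -57 mm, rear ledge +57 to +112. Bays 114 x 84 mm inside, ribs between 12 mm (middle one 52); an empty bay is clear 75 mm down.
- cover_a (a joint): swing of the leftmost (fixture y = +164 mm) cover, rad: within 0.02 of 0 when flush, grows as its robot-side end sinks (its far end rises), 0.7 at the stop = fully open, negative if the robot-side end is raised. Over an empty bay it turns against friction (2 N at the spot) and stays where left; over a full bay it gives 1 to 5 mm at the spot, then stands firm.
- cover_a_spot (a point): middle of the black 28 mm spot on top of the leftmost (fixture y = +164 mm) cover (moves with it). Cover 110 (x) by 80 mm (y), 5 thick; flush, its top is 85 mm above the table. It turns about a level line along y (thin dark mark) 50 mm beyond the spot, at fixture x +19 mm. From the spot 24 mm to the robot-side edge, 86 to the far edge. x away from the robot, z out of the cover.
- cover_b (a joint): swing of the second from the left (y = +68 mm) cover, rad: within 0.02 of 0 when flush, grows as its robot-side end sinks (its far end rises), 0.7 at the stop = fully open, negative if the robot-side end is raised. Over an empty bay it turns against friction (2 N at the spot) and stays where left; over a full bay it gives 1 to 5 mm at the spot, then stands firm.
- cover_b_spot (a point): middle of the black 28 mm spot on top of the second from the left (y = +68 mm) cover (moves with it). Cover 110 (x) by 80 mm (y), 5 thick; flush, its top is 85 mm above the table. It turns about a level line along y (thin dark mark) 50 mm beyond the spot, at fixture x +19 mm. From the spot 24 mm to the robot-side edge, 86 to the far edge. x away from the robot, z out of the cover.
- cover_c (a joint): swing of the third from the left (y = -68 mm) cover, rad: within 0.02 of 0 when flush, grows as its robot-side end sinks (its far end rises), 0.7 at the stop = fully open, negative if the robot-side end is raised. Over an empty bay it turns against friction (2 N at the spot) and stays where left; over a full bay it gives 1 to 5 mm at the spot, then stands firm.
- cover_c_spot (a point): middle of the black 28 mm spot on top of the third from the left (y = -68 mm) cover (moves with it). Cover 110 (x) by 80 mm (y), 5 thick; flush, its top is 85 mm above the table. It turns about a level line along y (thin dark mark) 50 mm beyond the spot, at fixture x +19 mm. From the spot 24 mm to the robot-side edge, 86 to the far edge. x away from the robot, z out of the cover.
- cover_d (a joint): swing of the rightmost (y = -164 mm) cover, rad: within 0.02 of 0 when flush, grows as its robot-side end sinks (its far end rises), 0.7 at the stop = fully open, negative if the robot-side end is raised. Over an empty bay it turns against friction (2 N at the spot) and stays where left; over a full bay it gives 1 to 5 mm at the spot, then stands firm.
- cover_d_spot (a point): middle of the black 28 mm spot on top of the rightmost (y = -164 mm) cover (moves with it). Cover 110 (x) by 80 mm (y), 5 thick; flush, its top is 85 mm above the table. It turns about a level line along y (thin dark mark) 50 mm beyond the spot, at fixture x +19 mm. From the spot 24 mm to the robot-side edge, 86 to the far edge. x away from the robot, z out of the cover.
- relay_left: small black relay, 40 x 50 x 55 mm, green button, standing loose on the fixture's rear ledge. Origin: centre of its underside.
- relay_right: small black relay, 40 x 50 x 55 mm, red button, standing loose on the fixture's rear ledge. Origin: centre of its underside.
- nut: brass knurled nut, 26 mm across, 22 mm tall, standing loose on the wide middle rib between the second and third cover. Origin: centre of its underside.
- breaker_1: black circuit breaker, 100 x 75 x 90 mm, standing on the table to the left. Origin: centre of its underside.
- breaker_2: black circuit breaker, 100 x 75 x 90 mm, standing on the table to the left. Origin: centre of its underside.
- mug: blue mug, 76 mm wide, 90 mm tall, on the table to the right. Origin: centre of its underside.
- screwdriver: screwdriver with a red handle lying on the table to the right. Origin: about the middle of the tool, on its underside.

How it is judged:
By the outcome, as a careful person would: the job done as asked, in the order asked, and still so for the second after the job is handed in, with the robot touching nothing.
It also fails if it takes over 48 s, if anything falls off the work surface, if the arm or the gripper's body presses on something with over 40 N, if the wrist force passes 120 N, or if a joint passes its speed limit or range.

## Working session

There is one attempt and no reset: what is moved stays moved. The work goes in short steps, Python scripts to look and compute and a shell command to move; the robot and the scene stay as the last step left them, time stands still between calls to the robot, and variables do not carry over. Pictures are saved under pics/ and viewed, and the job is handed in when it is done.

```bash
mkdir -p pics; python3 - <<'E'
from rig import manip
import cv2,numpy as np
s=manip.sense();print(s)
for n in("scene","side"):
    p=manip.capture(n);cv2.imwrite(f"pics/{n}0.png",p["image"])
    print(n,p["R"],p["t"],p["camera_matrix"])
    for th in["cover_a_spot","relay_left","relay_right","nut","fixture","breaker_1","mug"]:
        try:print(th,[(np.round(d["at"],3),round(d["conf"],2)) for d in manip.tip_of(p,th)])
        except Exception as e:print(th,e)
print(manip.sense()["t"])
E
```

```text
{'t': 0.0, 'joint_pos': array([ 1.19539864e+00,  4.91551053e-01,  1.55949783e+00,  1.02686009e-05,
        1.09168866e+00, -1.05599379e-01]), 'qvel': array([-0.00045846,  0.00070344, -0.00042171, -0.0023621 ,  0.00198043,
       -0.0013126 ]), 'effort': array([ 2.79987544e-03, -6.18440652e+01, -2.61596739e+01, -6.08002907e-06,
        4.04661347e-03, -5.18002196e-05]), 'tcp_pos': array([0.16647044, 0.60216709, 0.23071636]), 'ee_rot': array([ 1.34492707e-01,  9.90914418e-01, -5.54882592e-04, -1.40772100e-04]), 'force': array([-1.13913039, -0.40768616, -0.16026857]), 'wrist_torque': array([-0.00619055,  0.02737533,  0.01343597]), 'opening': 0.08513644480013989}
scene [[ 0.03714851  0.99926107  0.00986398]
 [ 0.65781774 -0.0170221  -0.75298477]
 [-0.75226047  0.03446096 -0.65796401]] [-0.02882273 -0.30706104  1.72366989] [[424.00008704   0.         251.97128483]
 [  0.         424.00008704 197.13089594]
 [  0.           0.           1.        ]]
cover_a_spot [(array([0.543, 0.147, 0.083]), 0.71), (array([ 0.618,  0.453, -0.   ]), 0.49)]
relay_left [(array([0.652, 0.076, 0.082]), 0.93), 
[... 544 characters left out ...]
10742 -0.41867401  0.00727902]
 [-0.31636472  0.67460214 -0.66695226]
 [ 0.27432513 -0.60796712 -0.7450649 ]] [0.50558724 0.25009789 0.96830977] [[382.99429066   0.         248.92756055]
 [  0.         382.99429066 192.16128911]
 [  0.           0.           1.        ]]
cover_a_spot [(array([0.542, 0.141, 0.09 ]), 0.64)]
relay_left [(array([0.65 , 0.079, 0.081]), 0.64), (array([0.529, 0.052, 0.087]), 0.32)]
relay_right [(array([ 0.617, -0.162,  0.08 ]), 0.52)]
nut [(array([ 0.535, -0.02 ,  0.085]), 0.5), (array([0.652, 0.078, 0.082]), 0.22)]
fixture [(array([ 0.547, -0.021,  0.001]), 0.69)]
breaker_1 [(array([ 0.434,  0.419, -0.004]), 0.61)]
mug [(array([ 0.638, -0.45 , -0.   ]), 0.84)]
0.8
```

View pics/scene0.png

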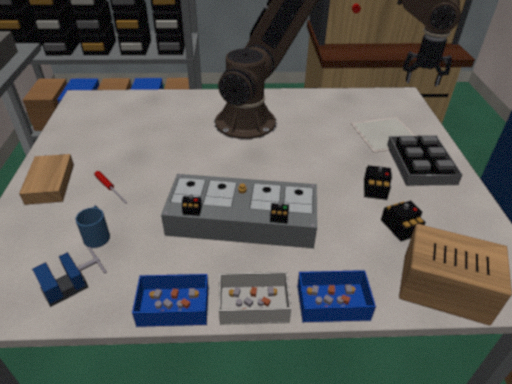

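View pics/side0.png

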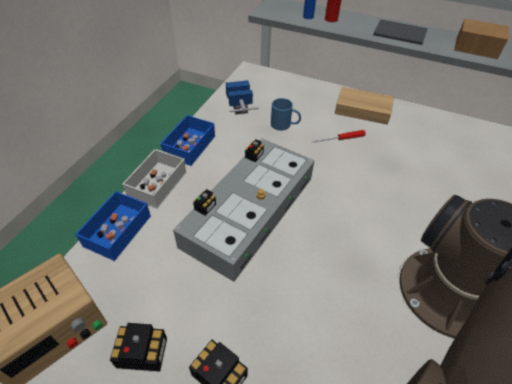

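```bash
cat > h.py <<'E'
import numpy as np,cv2
def px2plane(p,uv,z):
    K,R,t=p["camera_matrix"],p["R"],p["t"]
    r=R.T@(np.linalg.inv(K)@[uv[0],uv[1],1.]);c=-R.T@t
    return c+r*(z-c[2])/r[2]
E
python3 - <<'E'
from rig import manip
import cv2,numpy as np
from h import *
pts={}
for n,seeds in(("scene",[(190,187),(221,187),(267,190),(299,192)]),("side",[(298,161),(277,184),(251,215),(230,240)])):
    p=manip.capture(n);g=cv2.cvtColor(p["image"],cv2.COLOR_BGR2GRAY)
    r=(160,230,160,330) if n=="scene" else (130,280,170,330)
    c=p["image"][r[0]:r[1],r[2]:r[3]];cv2.imwrite(f"pics/{n}c.png",cv2.resize(c,None,fx=4,fy=4,interpolation=2))
    m=(g<70).astype(np.uint8);k,l,st,ce=cv2.connectedComponentsWithStats(m)
    o=[]
    for i in range(1,k):
        if 10<st[i,4]<130 and r[2]<ce[i][0]<r[3] and r[0]<ce[i][1]<r[1]:
            w=px2plane(p,ce[i],.085);print(n,np.round(ce[i],1),st[i],np.round(w,4))
E
```

```text
scene [190.1 183.4] [187 182   7   4  25] [ 0.4962 -0.1785  0.085 ]
scene [221.4 185.9] [218 184   8   5  27] [ 0.5105 -0.0833  0.085 ]
scene [266.2 189.2] [263 187   8   5  29] [0.5291 0.0512 0.085 ]
scene [298.3 191.8] [295 190   8   5  28] [0.5435 0.146  0.085 ]
side [292.5 164. ] [289 162   8   5  28] [ 0.4961 -0.1794  0.085 ]
side [276.5 183.7] [273 181   8   6  33] [ 0.5092 -0.0837  0.085 ]
side [250.6 214.8] [247 212   8   7  43] [0.5292 0.0508 0.085 ]
side [230.1 240. ] [226 237   9   7  52] [0.5423 0.1462 0.085 ]
side [202.5 256.5] [197 252  11  10  31] [0.5813 0.2181 0.085 ]
```

```bash
cat >> h.py <<'E'
from scipy.spatial.transform import Rotation as Ro
SP=dict(a=(.543,.1465),b=(.529,.051),c=(.510,-.0835),d=(.496,-.179))
YD=np.array([.142,.990])
def need(s,xyz):
    R=Ro.from_quat(s["ee_rot"]);
    y=np.array([.142,.9899,0]);z=np.array([0,0,-1.]);x=np.cross(y,z)
    T=Ro.from_matrix(np.c_[x,y,z])
    return np.round(R.inv().apply(np.array(xyz)-s["tcp_pos"]),4),np.round((R.inv()*T).as_rotvec(),4)
E
python3 - <<'E'
from rig import manip
from h import *
s=manip.sense();print(need(s,(*SP['a'],.2)))
E
```

```text
(array([-0.4843, -0.3391,  0.0313]), array([ 1.000e-04,  0.000e+00, -1.273e-01]))
```

```bash
python3 -m crank '[[1,-0.484,-0.339,0.03,0,0,-0.127],[1,-0.484,-0.339,0.03,0,0,-0.127],[1,-0.484,-0.339,0.03,0,0,-0.127],[1,-0.484,-0.339,0.03,0,0,-0.127],[1,-0.484,-0.339,0.03,0,0,-0.127],[1,-0.484,-0.339,0.03,0,0,-0.127],[1,-0.484,-0.339,0.03,0,0,-0.127],[1,-0.484,-0.339,0.03,0,0,-0.127]]'
python3 - <<'E'
from rig import manip
from h import *
s=manip.sense();print(need(s,(*SP['a'],.11)))
E
```

```text
t: 1.9
tcp_pos: [0.4856, 0.2156, 0.2061]
ee_rot: [0.071, 0.997, 0.0, 0.0]
force: [0.9, 1.6, 0.7]
opening: -0.0002
(array([-0.0666, -0.0602,  0.0961]), array([ 0.0004,  0.0006, -0.0003]))
```

```bash
python3 -m crank '[[1,-0.067,-0.060,0,0,0,0],[1,-0.067,-0.060,0.04,0,0,0],[1,-0.067,-0.060,0.08,0,0,0],[1,-0.067,-0.060,0.096,0,0,0],[1,-0.067,-0.060,0.096,0,0,0],[1,-0.067,-0.060,0.096,0,0,0]]'
python3 - <<'E'
from rig import manip
from h import *
s=manip.sense();print(s["tcp_pos"],s["force"],need(s,(*SP['a'],.085)))
p=manip.capture("side");cv2.imwrite("pics/s1.png",cv2.resize(p["image"][80:330,130:400],None,fx=2,fy=2))
E
```

```text
t: 2.65
tcp_pos: [0.544, 0.1472, 0.1115]
ee_rot: [0.071, 0.997, 0.0, 0.001]
force: [0.0, -0.5, -0.0]
opening: 0.0003
[0.54396516 0.14716329 0.11150092] [ 0.03720923 -0.4543508  -0.04793398] (array([ 0.0009, -0.0008,  0.0265]), array([0.001 , 0.0025, 0.0004]))
```

View pics/s1.png

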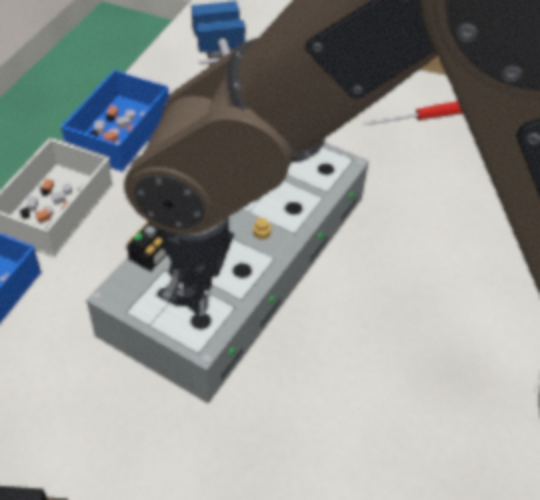

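The picture shows the closed tips just above the leftmost cover's spot (about pixel 200,320). I'll go down in small steps.

```bash
python3 -m crank '[[1,0.001,-0.001,0.015,0,0,0],[1,0.001,-0.001,0.023,0,0,0],[1,0.001,-0.001,0.025,0,0,0]]'; python3 -m crank '[[1,0,0,0.003,0,0,0],[1,0,0,0.003,0,0,0]]';python3 -m crank '[[1,0,0,0.002,0,0,0]]'
```

```text
t: 3.08
tcp_pos: [0.5426, 0.1463, 0.0858]
ee_rot: [0.071, 0.997, 0.0, 0.001]
force: [-0.9, 0.8, -0.1]
opening: -0.0002
t: 3.32
tcp_pos: [0.5427, 0.1463, 0.0831]
ee_rot: [0.071, 0.997, 0.0, 0.001]
force: [-1.9, 0.4, 5.1]
opening: 0.0003
t: 3.45
tcp_pos: [0.5427, 0.1464, 0.0821]
ee_rot: [0.071, 0.997, 0.0, 0.001]
force: [-7.1, -0.8, 21.7]
opening: 0.0001
```

```bash
python3 -m crank '[[1,0,0,0,0,0,0]]'
python3 - <<'E'
from rig import manip
from h import *
s=manip.sense();print(s["tcp_pos"],s["force"],need(s,(*SP['b'],.110)))
E
```

```text
t: 3.58
tcp_pos: [0.5427, 0.1464, 0.0829]
ee_rot: [0.071, 0.997, 0.0, 0.002]
force: [-3.6, -1.2, 6.6]
opening: 0.0
[0.54273195 0.14636871 0.08291446] [-3.59568472 -1.21768747  6.613398  ] (array([ 0.    , -0.0963, -0.0272]), array([0.0011, 0.003 , 0.0005]))
```

Cover a stands firm: about 22 N after a few mm. Next is b.

```bash
python3 -m crank '[[1,0,0,-0.028,0,0,0],[1,0,-0.05,-0.028,0,0,0],[1,0,-0.096,-0.028,0,0,0],[1,0,-0.096,-0.028,0,0,0],[1,0,-0.096,-0.012,0,0,0],[1,0,-0.096,-0.004,0,0,0],[1,0,-0.096,-0.003,0,0,0],[1,0,-0.096,-0.003,0,0,0]]'; python3 -m crank '[[1,0,0,0.003,0,0,0],[1,0,0,0.003,0,0,0]]';python3 -m crank '[[1,0,0,0.002,0,0,0]]'; python3 -m crank '[[1,0,0,0,0,0,0]]'
```

```text
t: 4.58
tcp_pos: [0.5291, 0.0518, 0.0856]
ee_rot: [0.071, 0.998, 0.0, 0.001]
force: [1.0, 0.1, -0.4]
opening: -0.0002
t: 4.82
tcp_pos: [0.5293, 0.0519, 0.083]
ee_rot: [0.07, 0.998, 0.0, 0.002]
force: [-0.9, -0.4, 6.1]
opening: -0.0001
t: 4.95
tcp_pos: [0.5294, 0.052, 0.082]
ee_rot: [0.07, 0.998, 0.0, 0.002]
force: [-6.4, -0.7, 22.6]
opening: 0.0001
t: 5.08
tcp_pos: [0.5294, 0.052, 0.0829]
ee_rot: [0.07, 0.998, 0.0, 0.002]
force: [-3.2, -1.1, 6.4]
opening: 0.0005
```

Cover b is also firm. To reach c I'll lift higher, over the nut.

```bash
python3 -m crank '[[1,0,0,-0.055,0,0,0],[1,0,0,-0.055,0,0,0],[1,0,-0.06,-0.055,0,0,0],[1,0,-0.12,-0.055,0,0,0],[1,0,-0.137,-0.055,0,0,0],[1,0,-0.137,-0.035,0,0,0],[1,0,-0.137,-0.02,0,0,0],[1,0,-0.137,-0.02,0,0,0]]'
python3 - <<'E'
from rig import manip
from h import *
s=manip.sense();print(s["tcp_pos"],s["force"],need(s,(*SP['c'],.0855)))
E
```

```text
t: 6.08
tcp_pos: [0.5096, -0.083, 0.1016]
ee_rot: [0.07, 0.998, 0.001, 0.001]
force: [-1.1, 0.1, 0.3]
opening: 0.0001
[ 0.50962853 -0.08298003  0.10158556] [-1.09711839  0.05237157  0.32012372] (array([-0.0004, -0.0005,  0.0161]), array([0.0015, 0.0024, 0.0027]))
```

```bash
python3 -m crank '[[1,0,0,0.012,0,0,0],[1,0,0,0.016,0,0,0],[1,0,0,0.016,0,0,0]]'; python3 -m crank '[[1,0,0,0.003,0,0,0],[1,0,0,0.003,0,0,0]]';python3 -m crank '[[1,0,0,0.002,0,0,0]]'; python3 -m crank '[[1,0,0,0,0,0,0]]'
```

```text
t: 6.45
tcp_pos: [0.5096, -0.0828, 0.0854]
ee_rot: [0.07, 0.998, 0.001, 0.001]
force: [-0.8, -0.1, 0.1]
opening: 0.0001
t: 6.7
tcp_pos: [0.5098, -0.0829, 0.0824]
ee_rot: [0.07, 0.998, 0.001, 0.001]
force: [-0.2, -0.7, -0.2]
opening: -0.0001
t: 6.82
tcp_pos: [0.5098, -0.0829, 0.0806]
ee_rot: [0.07, 0.998, 0.001, 0.001]
force: [-0.2, 0.3, 2.3]
opening: -0.0001
t: 6.95
tcp_pos: [0.5098, -0.0829, 0.0806]
ee_rot: [0.07, 0.998, 0.001, 0.001]
force: [-0.4, -0.5, -0.4]
opening: 0.0
```

```bash
python3 -m crank '[[1,0,0,0.002,0,0,0]]'; python3 -m crank '[[1,0,0,0.002,0,0,0]]';python3 -m crank '[[1,0,0,0.002,0,0,0]]'
```

```text
t: 7.08
tcp_pos: [0.5099, -0.0829, 0.0786]
ee_rot: [0.07, 0.998, 0.001, 0.002]
force: [0.4, -0.4, 2.8]
opening: 0.0002
t: 7.2
tcp_pos: [0.5101, -0.083, 0.0766]
ee_rot: [0.07, 0.998, 0.001, 0.002]
force: [1.0, 0.4, 2.2]
opening: -0.0004
t: 7.32
tcp_pos: [0.5104, -0.083, 0.0746]
ee_rot: [0.07, 0.998, 0.0, 0.002]
force: [1.5, 0.8, 2.5]
opening: -0.0002
```

Cover c keeps giving at about 2.5 N, so its bay is the empty one. I'll keep pushing it down.

```bash
python3 -m crank '[[1,0,0,0.003,0,0,0],[1,0,0,0.006,0,0,0],[1,0,0,0.009,0,0,0],[1,0,0,0.012,0,0,0],[1,0,0,0.014,0,0,0]]'; python3 -m crank '[[1,0,0,0.002,0,0,0],[1,0,0,0.003,0,0,0]]';python3 -m crank '[[1,0,0,0.002,0,0,0]]'; python3 -m crank '[[1,0,0,0.002,0,0,0]]'
```

```text
t: 7.95
tcp_pos: [0.5103, -0.083, 0.0603]
ee_rot: [0.07, 0.998, 0.001, 0.002]
force: [0.6, -0.2, 2.0]
opening: 0.0001
t: 8.2
tcp_pos: [0.5102, -0.083, 0.0572]
ee_rot: [0.07, 0.998, 0.001, 0.002]
force: [-0.4, 0.2, 1.8]
opening: -0.0005
t: 8.32
tcp_pos: [0.5103, -0.0829, 0.0551]
ee_rot: [0.07, 0.998, 0.001, 0.002]
force: [-0.3, 0.1, 2.1]
opening: 0.0002
t: 8.45
tcp_pos: [0.5102, -0.0829, 0.053]
ee_rot: [0.07, 0.998, 0.001, 0.002]
force: [-0.4, -0.5, 2.0]
opening: 0.0
```

```bash
python3 -m crank '[[1,0,0,0.002,0,0,0]]'; python3 -m crank '[[1,0,0,0.002,0,0,0]]'; python3 -m crank '[[1,0,0,0.002,0,0,0]]'
```

```text
t: 8.57
tcp_pos: [0.5102, -0.0829, 0.0508]
ee_rot: [0.07, 0.998, 0.001, 0.002]
force: [-0.3, 0.2, 5.4]
opening: -0.0002
t: 8.7
tcp_pos: [0.5105, -0.083, 0.0499]
ee_rot: [0.07, 0.998, 0.0, 0.002]
force: [-8.2, 2.3, 39.4]
opening: 0.0002
t: 8.82
tcp_pos: [0.5106, -0.083, 0.0498]
ee_rot: [0.07, 0.998, 0.0, 0.003]
force: [-11.7, 2.7, 42.3]
opening: 0.0004
```

The stop was reached: the force jumped from 2 N to about 40 N. I'll withdraw straight up and check.

```bash
python3 -m crank '[[1,0,0,-0.003,0,0,0],[1,0,0,-0.03,0,0,0],[1,0,0,-0.08,0,0,0],[1,0,0,-0.13,0,0,0],[1,0.03,0,-0.16,0,0,0],[1,0.06,0,-0.18,0,0,0],[1,0.08,0,-0.2,0,0,0],[1,0.08,0,-0.2,0,0,0]]'
python3 - <<'E'
from rig import manip
from h import *
for n,r in(("scene",(150,250,150,340)),("side",(100,300,150,350))):
    p=manip.capture(n);cv2.imwrite(f"pics/{n}2.png",cv2.resize(p["image"][r[0]:r[1],r[2]:r[3]],None,fx=3,fy=3,interpolation=2))
    for th in["cover_c_spot","cover_c","nut","relay_left","relay_right"]:
        print(n,th,[(np.round(d["at"],3),round(d["conf"],2)) for d in manip.tip_of(p,th)] if th!="cover_c" else 0)
    if 1:
        K,R,t=p["camera_matrix"],p["R"],p["t"];d=p["depth"];v,u=np.mgrid[:384,:512]
        P=np.stack([(u-K[0,2])/K[0,0]*d,(v-K[1,2])/K[1,1]*d,d],-1).reshape(-1,3)[d.ravel()>0]
        W=(P-t)@R
        o=np.array(SP['c'])+np.array([.99,-.142])*.05
        e=W[:,:2]-o;fx=e@[.99,-.142];fy=e@YD
        for sgn in("c",):
            m=(abs(fy)<.033)&(abs(fx)<.08)&(W[:,2]<.125)
            for lo in np.arange(-.075,.06,.01):
                k=m&(fx>=lo)&(fx<lo+.01)
                if k.any():print(round(lo+.005,3),k.sum(),np.round(np.median(W[k,2]),4))
E
```

```text
t: 9.82
tcp_pos: [0.4297, -0.0718, 0.2503]
ee_rot: [0.07, 0.998, -0.0, 0.004]
force: [0.5, -0.2, -0.7]
opening: 0.0001
scene cover_c_spot [(array([ 0.52 , -0.083,  0.056]), 0.38)]
scene cover_c 0
scene nut [(array([ 0.635, -0.448,  0.002]), 0.7), (array([ 0.533, -0.022,  0.086]), 0.58)]
scene relay_left [(array([0.651, 0.078, 0.08 ]), 0.54)]
scene relay_right [(array([ 0.615, -0.167,  0.086]), 0.9)]
-0.07 145 0.0482
-0.06 44 0.0076
-0.05 38 0.0082
-0.04 12 0.01
-0.03 4 0.0578
-0.02 21 -0.7521
-0.01 37 -0.7523
-0.0 36 -0.7523
0.01 38 -0.753
0.02 40 -0.7526
0.03 72 0.1019
0.04 73 -0.7455
0.05 94 0.0816
0.06 89 0.0819
side cover_c_spot [(array([ 0.518, -0.085,  0.053]), 0.97)]
side cover_c 0
side nut [(array([ 0.534, -0.019,  0.086]), 0.64)]
side relay_left [(array([0.652, 0.078, 0.086]), 0.69)]
side relay_right [(array([ 0.619, -0.161,  0.08 ]), 0.78)]
-0.06 12 0.0382
-0.05 52 0.0443
-0.04 58 0.052
-0.03 67 0.0602
-0.02 70 0.0686
-0.01 81 0.0762
-0.0 81 0.0859
0.01 77 0.094
0.02 79 0.1018
0.03 18 0.1051
0.04 58 0.0831
0.05 47 0.0843
0.06 52 0.0841
```

View pics/scene2.png

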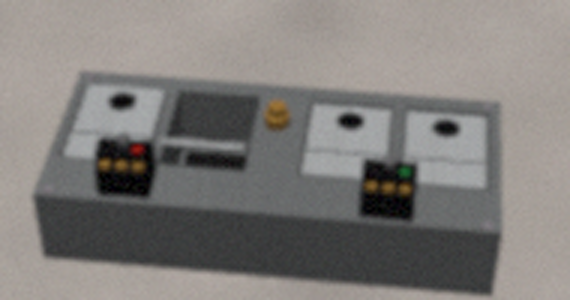

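View pics/side2.png

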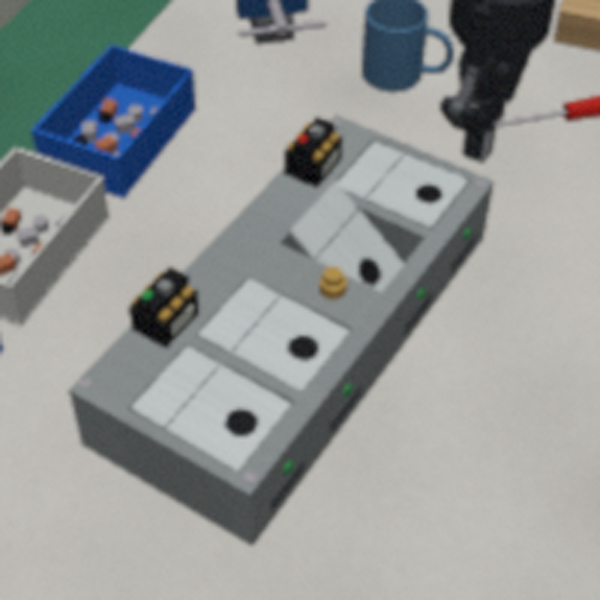

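```bash
python3 - <<'E'
from rig import manip
from h import *
for i in range(3):
    p=manip.capture("side")
    K,R,t=p["camera_matrix"],p["R"],p["t"];d=p["depth"];v,u=np.mgrid[:384,:512]
    P=np.stack([(u-K[0,2])/K[0,0]*d,(v-K[1,2])/K[1,1]*d,d],-1).reshape(-1,3)[d.ravel()>0]
    W=(P-t)@R
    o=np.array(SP['c'])+np.array([.99,-.142])*.05
    e=W[:,:2]-o;fx=e@[.99,-.142];fy=e@YD
    m=(abs(fy)<.03)&(fx>-.045)&(fx<.02)&(abs(W[:,2]-.086-.82*fx)<.01)
    C=np.c_[fx[m],W[m,2]];C=C-C.mean(0);w=np.linalg.svd(C,full_matrices=False)[2][0];print(m.sum(),np.arctan(w[1]/w[0]))
E
```

```text
434 0.7027509157031055
438 0.69912827053179
433 0.6990111344259182
```

The cover angle measures 0.70 rad, so it is fully open. The nut and relays haven't moved, so I'm handing in.

```bash
python3 -c "
from rig import manip
print(manip.close_job(), manip.sense()['t'])"
```

```text
the job is handed in; nothing more can be done
the job is handed in; nothing more can be done
```

Cover c, the third from the left, was the one over the empty bay; it is now fully open and the job is handed in.

- **Finding it:** I pressed the spots from left to right with closed fingertips. Covers a and b gave about 2–3 mm and then stood firm at about 22 N. Cover c kept sinking at about 2 N. I did not press cover d, because c had already rocked.
- **Opening it:** I pushed c down about 35 mm, until the force jumped to about 40 N at its stop. I then withdrew straight up and back, leaving the tool clear of everything.
- **Last checks:** Three depth-image fits put c at 0.70 rad, and the spot is at about 53 mm height, as expected when fully open. In the pictures, covers a, b and d look flush. The nut and both relays are where they were, within about 5 mm.
- **Checks that disagreed:** The scene camera's depth was no use for measuring c's angle, because c's raised far end blocked the view. Its network put c's spot at 56 mm with low confidence (0.38) and its top "nut" guess was really the mug. I relied on the side camera instead.
- **Not checked:** I did not re-measure the breakers, mug and screwdriver after the move; the arm passed well clear of them.

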